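Hold the lens plate square to the rail

TASK

The upright lens plate on the black breadboard pivots where it meets the rail, and its spring has swung it in, so the corner between them is too narrow. Pick up the metal setting square by its grip, lay it flat on the breadboard and press it into that corner, pushing the plate back, until the square is fully home with its outer edges flush along both rail and plate. Finish while still holding the square in the gripper, pressed firmly against both, and leave the other things on the bench alone.

Things in the scene. Friction and masses are not known exactly. Their poses are not given: they have to be found in the camera images.
- square: Setting square: a flat metal L, loose, 0.4 kg, lying on the bench at the start. Origin at the outer corner (heel) of the L, on the underside; z up. The long leg runs 150 mm along +x (outer edge y = 0), the short leg 120 mm along +y (outer edge x = 0); legs 28 mm wide, 22 mm thick, joined by a web in the inside corner. Its faces are smooth and slide easily.
- grip (a point): Top centre of the square's black upright grip, which stands on the web: x = 44, y = 44, z = 60 mm in the square's frame. The grip is 24 x 24 mm in plan, sides along the square's x and y; it rises 38 mm above the legs.
- board: Black breadboard plate fixed to the bench, 300 x 260 mm (x, y) and 12 mm thick; origin at the centre of its underside, z up. It carries the rail and the sprung plate. Where it stands and its yaw vary.
- corner (a point): Point on the breadboard's top face where the faces of the rail and of the true plate meet; the plate's pivot axis passes through it. Axes as the breadboard's: +x along the rail, +y along the true plate; the corner opens to +x, +y. With the square fully home its origin lies here and its axes agree with these.
- rail: Aluminium rail fixed on the breadboard: 240 mm along its +x from the corner, 30 mm wide, 28 mm high above the breadboard's top. Origin at the corner point; its working face is the plane y = 0 and looks to +y.
- swivel (a joint): Swing of the lens plate about its upright pivot, in rad: 0 is exactly square to the rail; negative is swung in over the corner (towards the rail's +x), positive away. A light spring pulls it to its stop at -0.10, where it starts; about 0.18 N m holds it at 0. It can swing past 0 up to +0.10.
- lens_post: Bystander: round lens 54 mm across on a thin post with a 64 mm round steel foot, 132 mm tall, loose; origin at the centre of its underside.
- lens_case: Bystander: small grey and black case 92 x 72 x 38 mm, loose; origin at the centre of its underside.
- aperture_can: Bystander: small aluminium canister 42 mm across and 66 mm tall, loose; origin at the centre of its underside.
- plate_end (a point): Point on the far end of the upright aluminium lens plate: on its working face, 135 mm from the pivot along the plate, 28 mm above the breadboard's top. Axes turn with the plate: +y along it from the pivot, +x out of its working face. The plate is 10 mm thick (towards -x), its top 56 mm above the breadboard.
Mind the look-alikes: they are no part of the job. Of the things like the square, leave any that is blue or yellow; of the rest the larger one is meant.

How it is judged:
By the outcome, as a careful person would: the job done as asked, in the order asked, and still so for the second after the job is handed in, while the arm keeps its last pose, push and grip.
It also fails if it takes over 56 s, if anything falls off the work surface, if the arm or the gripper's body presses on something with over 40 N, if the wrist force passes 120 N, or if a joint passes its speed limit or range.

ROBOT

A 6-joint arm with a two-finger parallel gripper is mounted at the origin on the work surface. World frame = base frame: x ahead of the robot, y to its left, z up, the work surface at z = 0. Lengths are in mm, angles in rad, forces in N, time in s.
With the tool pointing down it reaches from about 350 to 875 mm from the base axis. Payload 4.2 kg.
Tool frame: the origin (TCP) lies at the very end of the fingers, on their centre line; the grasp point (between the pads) lies 19 mm behind it; z points along the fingers, y is the direction in which the jaws open and shut (so a half turn about z gives the same grasp; the last joint's range is limited). The gripper opens to 85 mm and grips with 20 to 120 N. Pads are 22 mm wide; open, the fingers measure 114 mm over their backs; the gripper's body (76 mm by 85 mm) begins 54 mm behind the grasp point. The pads swing forward as they close: fully open they stand 13 mm farther back than shut.
Start: joints at [-0.982, 0.385, 0.008, 0, -1.194, -0.259], TCP at [202.424, -591.29, 231.312] pointing down, gripper open.
Joint ranges: [-3.14, 3.14], [-1.21, 2.06], [-1.07, 1.41], [-3.16, 2.05], [-2.99, -0.16], [-3.1, 3.1]. Speed limits (rad/s): [2.79, 2.79, 3.14, 3.14, 3.14, 3.14].

INTERFACE

Orientations are given as a unit quaternion [x, y, z, w].
In Python, from bench import read_state, get_image, camera_params, job_done gives the robot as it stands.
- The arm moves only by the tool send_rows, never from a script. Its arguments are lists of equal length, an entry for each row: "translation": the shift along the tool's x, y, z in m, a list of three; "yaw": the turn about the tool's z in degrees; "fingers": the closure in counts, from 0 (fully open) to 255 (shut). A call has 1 to 12 rows; each row is the pose to reach, as a shift and turn from the pose measured when the call began, along the tool's axes at that moment; what a row does not reach only later rows make up. A row lasts 1/10 s, in which the tool goes at most 50 mm and 8.59 degrees, less where a joint would pass 70% of its speed; a pose out of reach is approached as far as the arm can. A call with a gripper value outside its range is refused whole. The fingers move at their own pace and stop on an object; the grip force is fixed at half the most. Time passes only in rows, so rows that repeat a pose let the fingers close. It gives the time, the measured TCP pose, the force and the opening at its end, in the units of the state.
- read_state(): the state, without advancing time (a new reading comes with each control period).
- get_image(name): name is "scene" or "side" or "wrist"; returns the picture (384x512x3 uint8, blue, green, red); there is no depth.
- camera_params(name): a dict with "mtx" (3x3 intrinsics, pixels), "rvec" (rotation vector, rad) and "tvec" (3), from world to camera coordinates, as OpenCV has them; the wrist camera has in their place "tool_from_camera" (4x4, takes a point from camera to tool coordinates, whose origin is the TCP and whose axes are the flange's). Camera axes: x right, y down, z forward; pixel columns grow to the right and rows downward; lengths in mm; the calibration is good to about 2 mm. The wrist camera is an equidistant fisheye: a pixel r from the principal point sees the ray r / f radians off the axis. A picture is of the moment at which its call begins: read the wrist's pose just before it. camera_params takes no time and is no camera call.
- job_done(): hands the job in, once; it reports no verdict.
The state is a dict: "clock": time; "joints": joint angles; "joint_vel": joint speeds; "joint_efforts": joint torques, N m; "position": TCP position; "ee_rot": TCP orientation; "contact_force": force on the tool from outside, world axes, zero at the start; "wrist_torque": the same for the moment, N m; "gripper_width": finger opening in mm.
Only numpy, scipy, OpenCV 4.12 (cv2) and the standard library are available. Lean on these libraries where they do the work, as an engineer would, in place of code of your own. Each camera call takes 0.05 s, during which the arm holds its last target.

## Working session

There is one attempt and no reset: what is moved stays moved. The work goes in short steps, Python scripts to look and compute and a tool call to move; the robot and the scene stay as the last step left them, time stands still between calls to the robot, and variables do not carry over. Pictures are saved under pics/ and viewed, and the job is handed in when it is done.

Besides the shell and the picture viewer there is one more tool, called after "Request:" by a JSON object that holds its "op" and its "data", one argument or row to a line. send_rows: Moves the arm, as the interface text tells. Its arguments: {"type":"object","properties":{"translation":{"type":"array","items":{"type":"array","items":{"type":"number"}}},"yaw":{"type":"array","items":{"type":"number"}},"fingers":{"type":"array","items":{"type":"number"}}},"required":["translation","yaw","fingers"]}

```bash
mkdir -p pics; ls; python3 - <<'E'
from bench import *
import cv2
for n in("scene","side","wrist"):
    im=get_image(n); cv2.imwrite(f"pics/{n}0.png",im)
    p=camera_params(n); print(n,p)
s=read_state(); print(s)
E
```

```text
pics
scene {'mtx': array([[374.08525164,   0.        , 255.49135623],
       [  0.        , 374.08525164, 190.27345333],
       [  0.        ,   0.        ,   1.        ]]), 'rvec': array([ 1.16266933,  2.36282823, -0.97700639]), 'tvec': array([ 343.77168692, -247.90339217, 1501.49389838])}
side {'mtx': array([[421.43331397,   0.        , 253.5771191 ],
       [  0.        , 421.43331397, 190.21189768],
       [  0.        ,   0.        ,   1.        ]]), 'rvec': array([ 0.61492883, -2.68419777,  1.15645766]), 'tvec': array([ 504.17328353,  233.26946073, 1437.61356999])}
wrist {'mtx': array([[297.31863964,   0.        , 258.80291849],
       [  0.        , 297.31863964, 190.30553964],
       [  0.        ,   0.        ,   1.        ]]), 'tool_from_camera': array([[-6.96103428e-04, -9.45366485e-01, -3.26008780e-01,
         8.45113538e+01],
       [ 9.99999620e-01, -8.29166395e-04,  2.69204274e-04,
         1.12282872e+00],
       [-5.24812223e-04, -3.26008469e-01,  9.45366703e-01,
        -1.42423972e+02],
       [ 0.00000000e+00,  0.00000000e+00,  0.00000000e+00,
         1.00000000e+00]])}
{'clock': 0.15, 'joints': array([-9.82427402e-01,  3.85359365e-01,  6.97472082e-03, -2.96438491e-04,
       -1.19400222e+00, -2.58594536e-01]), 'joint_vel': array([-0.00135469, -0.00169956,  0.00459253,  0.00026067,  0.00076028,
        0.00011817]), 'joint_efforts': array([-5.02827479e-04, -3.92678297e+01,  1.88581985e+01,  4.18858498e+00,
       -3.38617407e-03,  3.03528914e-06]), 'position': array([ 202.25856769, -590.92467742,  230.50723007]), 'ee_rot': array([-1.64087098e-01,  9.86445525e-01,  7.81635196e-04, -2.01197880e-04]), 'contact_force': array([-1.03154271, -0.10770459, -0.63791086]), 'wrist_torque': array([-0.01977066, -0.02483416, -0.06995563]), 'gripper_width': 85.56201447524613}
```

View pics/scene0.png

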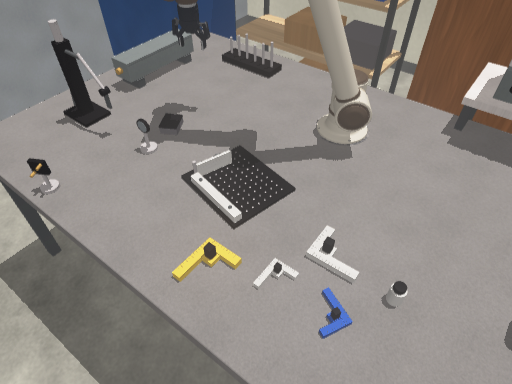

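View pics/side0.png

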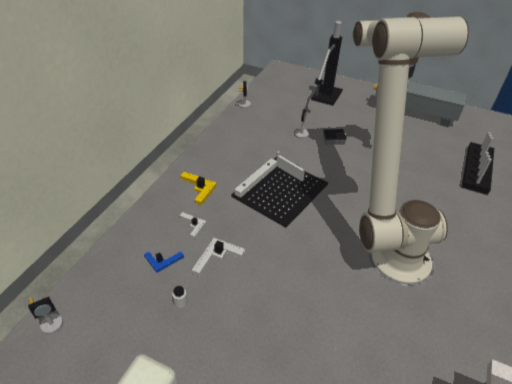

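View pics/wrist0.png

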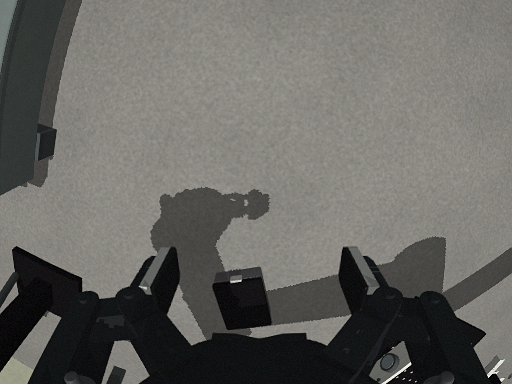

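Four L-shapes in the scene view: yellow (209,252), small metal (277,268), large metal (328,245) and blue (336,313). Yellow and blue are excluded. Of the two metal ones, (328,245) is the larger, so I'll confirm that one in a crop. The board is at about (238,184), with the rail at (215,195) and the plate at (212,161).

```bash
cat > h.py <<'E'
import numpy as np, cv2
from bench import *
from scipy.spatial.transform import Rotation as R
def cam(n):
    p=camera_params(n); Rm=cv2.Rodrigues(p['rvec'])[0]; return p['mtx'],Rm,np.array(p['tvec']).ravel()
def ray(n,uv):
    K,Rm,t=cam(n); d=Rm.T@np.linalg.solve(K,np.array([uv[0],uv[1],1.])); return -Rm.T@t,d
def onz(n,uv,z):
    o,d=ray(n,uv); return o+d*(z-o[2])/d[2]
def proj(n,P):
    K,Rm,t=cam(n); q=K@(Rm@np.asarray(P,float)+t); return q[:2]/q[2]
def tri(uvs):
    A=np.zeros((3,3));b=np.zeros(3)
    for n,uv in uvs.items():
        o,d=ray(n,uv); d/=np.linalg.norm(d); M=np.eye(3)-np.outer(d,d); A+=M;b+=M@o
    return np.linalg.solve(A,b)
def wray(uv,pos,q):
    p=camera_params('wrist');K=p['mtx'];T=p['tool_from_camera']
    v=(np.array(uv,float)-[K[0,2],K[1,2]])/K[0,0]; th=np.linalg.norm(v)
    d=np.array([np.sin(th)*v[0]/th,np.sin(th)*v[1]/th,np.cos(th)]) if th>0 else np.array([0,0,1.])
    Rt=R.from_quat(q).as_matrix()
    return pos+Rt@T[:3,3], Rt@T[:3,:3]@d
def wz(uv,z,pos,q):
    o,d=wray(uv,pos,q); return o+d*(z-o[2])/d[2]
def wproj(P,pos,q):
    p=camera_params('wrist');K=p['mtx'];T=p['tool_from_camera']
    Rt=R.from_quat(q).as_matrix(); pt=Rt.T@(np.asarray(P)-pos); pc=T[:3,:3].T@(pt-T[:3,3])
    th=np.arctan2(np.hypot(pc[0],pc[1]),pc[2]); u=pc[:2]/np.hypot(pc[0],pc[1])*th*K[0,0]
    return u+[K[0,2],K[1,2]]
E
python3 - <<'E'
from h import *
a=cv2.imread('pics/scene0.png');b=cv2.imread('pics/side0.png')
c1=cv2.resize(a[215:295,240:370],None,fx=6,fy=6,interpolation=cv2.INTER_CUBIC)
cv2.imwrite('pics/c1.png',c1[:480])
c2=cv2.resize(b[225:285,180:260],None,fx=8,fy=8,interpolation=cv2.INTER_CUBIC); cv2.imwrite('pics/c2.png',c2)
c3=cv2.resize(a[140:230,175:300],None,fx=6,fy=6,interpolation=cv2.INTER_CUBIC); cv2.imwrite('pics/c3.png',c3)
c4=cv2.resize(b[145:230,225:335],None,fx=7,fy=7,interpolation=cv2.INTER_CUBIC); cv2.imwrite('pics/c4.png',c4)
E
```

```text
(no output)
```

View pics/c1.png

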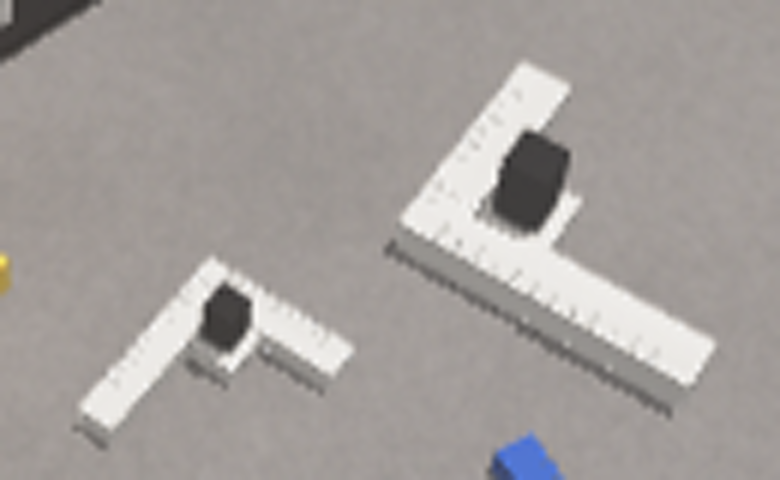

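View pics/c2.png

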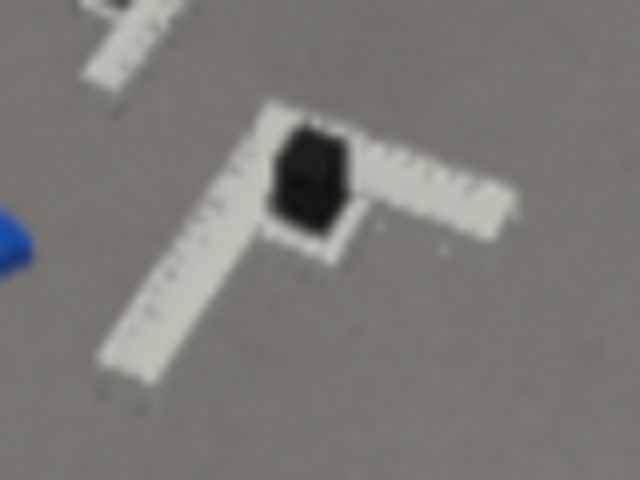

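View pics/c3.png

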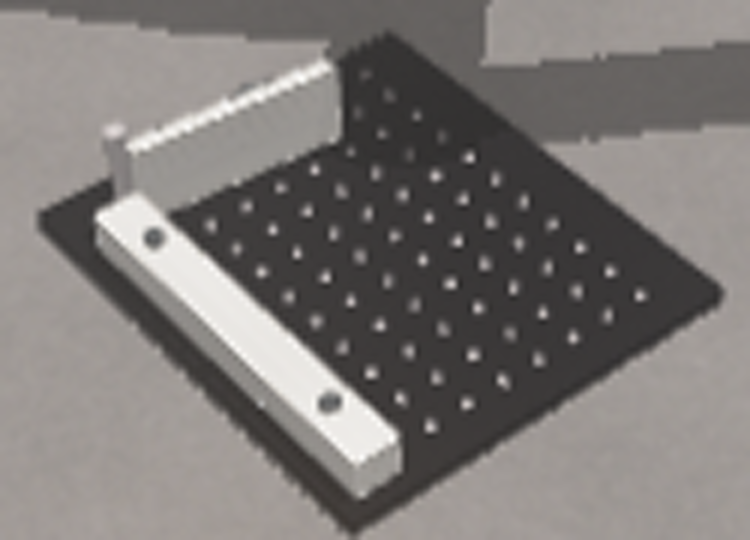

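View pics/c4.png

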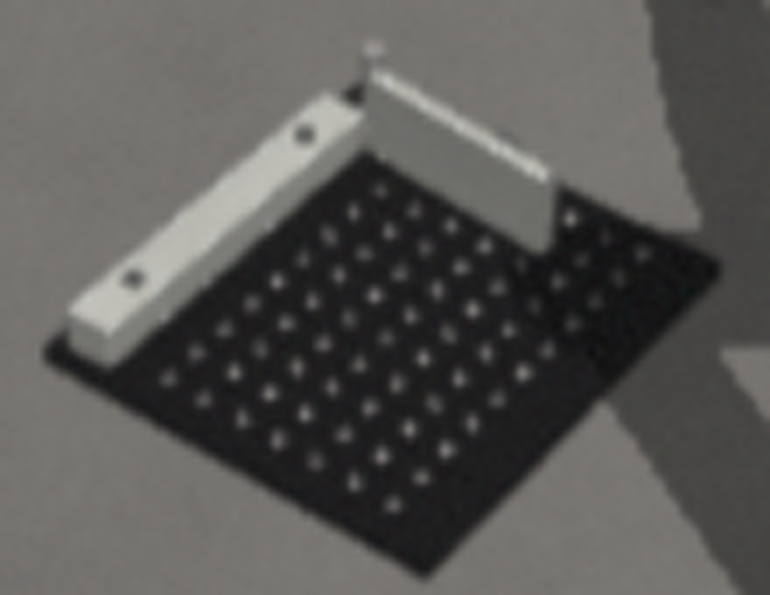

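Confirmed: the L at scene (328,245) is clearly larger than the other metal one at (277,268). Next I measure its corners, and the rail and board corners, in both views.

```bash
python3 - <<'E'
from h import *
def un(c,off,f): return (np.array(c)+.5)/f-.5+off
S={'heel':(402,222),'lo':(690,386),'li':(715,345),'so':(525,62),'si':(570,88)}
D={'heel':(272,102),'lo':(100,360),'li':(152,382),'so':(515,190),'si':(493,240)}
P={}
for k in S:
    a=un(S[k],(240,215),6); b=un(D[k],(180,225),8)
    print(k,onz('scene',a,22).round(1),onz('side',b,22).round(1),tri({'scene':a,'side':b}).round(1))
    P[k]=(onz('scene',a,22)+onz('side',b,22))/2
for k in('lo','so'): 
    v=P[k]-P['heel']; print(k,np.linalg.norm(v),np.degrees(np.arctan2(v[1],v[0])))
v=P['li']-P['lo'];print(np.degrees(np.arctan2(v[1],v[0])),np.linalg.norm(v))
print('board')
S={'b_topL':((38,220),12),'b_top':((388,35),12),'b_R':((722,295),12),'b_bot':((352,535),12)}
D={'b_topL':((355,85),12),'b_top':((718,268),12),'b_R':((425,578),12),'b_bot':((45,352),12)}
for k in S: print(k,onz('scene',un(S[k][0],(175,140),6),12).round(1),onz('side',un(D[k][0],(225,145),7),12).round(1))
print('rail top inner far', onz('scene',un((400,435),(175,140),6),40),onz('side',un((108,332),(225,145),7),40))
print('rail top inner near', onz('scene',un((140,190),(175,140),6),40),onz('side',un((368,118),(225,145),7),40))
print('rail bottom inner', onz('side',un((368,152),(225,145),7),12),onz('side',un((110,365),(225,145),7),12))
print('plate top end', onz('scene',un((338,65),(175,140),6),68),onz('side',un((549,182),(225,145),7),68))
print('plate top near', onz('scene',un((130,152),(175,140),6),68),onz('side',un((372,80),(225,145),7),68))
print('plate bottom end', onz('scene',un((341,135),(175,140),6),12),onz('side',un((549,250),(225,145),7),12))
E
```

```text
heel [607.4 217.5  22. ] [609.4 216.4  22. ] [608.6 217.9  23.9]
lo [604.6 365.4  22. ] [605.5 365.1  22. ] [605.1 365.5  22.7]
li [578.8 364.5  22. ] [581.2 365.1  22. ] [580.4 365.4  23.6]
so [487.7 214.3  22. ] [493.6 213.2  22. ] [491.9 216.2  26.9]
si [488.6 240.3  22. ] [490.2 241.   22. ] [489.8 241.1  23. ]
lo 148.34755055030854 91.30802633331562
so 117.81700661389313 -178.44122766920944
-179.01673865998632 25.034698173185845
board
b_topL [ 597.  -298.1   12. ] [ 596.4 -298.1   12. ]
b_top [ 343.4 -246.2   12. ] [ 345.  -239.3   12. ]
b_R [409.2  47.9  12. ] [406.5  54.   12. ]
b_bot [664.4  -5.3  12. ] [657.7  -6.4  12. ]
rail top inner far [616.56067535 -12.11392502  40.        ] [620.64331282 -10.19731512  40.        ]
rail top inner near [ 563.16248906 -245.27589126   40.        ] [ 565.24311162 -240.89508969   40.        ]
rail bottom inner [ 564.58440147 -243.53103569   12.        ] [621.03028914 -13.27063321  12.        ]
plate top end [ 435.86646663 -205.01165806   68.        ] [ 440.61464193 -203.12518902   68.        ]
plate top near [ 564.17546812 -247.54950538   68.        ] [ 564.96062154 -242.0054823    68.        ]
plate bottom end [ 434.34815803 -207.75976628   12.        ] [ 437.25298403 -210.22881299   12.        ]
```

Request:
{"op": "send_rows", "data": {
  "translation": [
    [-0.469,0.327,0],
    [-0.469,0.327,0],
    [-0.469,0.327,0],
    [-0.469,0.327,0],
    [-0.469,0.327,0],
    [-0.469,0.327,0],
    [-0.469,0.327,0],
    [-0.469,0.327,0],
    [-0.469,0.327,0],
    [-0.469,0.327,0],
    [-0.469,0.327,0],
    [-0.469,0.327,0]
  ],
  "yaw": [-58,-58,-58,-58,-58,-58,-58,-58,-58,-58,-58,-58],
  "fingers": [0,0,0,0,0,0,0,0,0,0,0,0]
}}

```text
clock: 1.35
position: [542.0, -126.5, 230.6]
ee_rot: [-0.623, 0.782, 0.001, 0.0]
contact_force: [0.9, -0.4, 0.1]
gripper_width: 85.5
```

```bash
python3 - <<'E'
from h import *
s=read_state(); im=get_image('wrist'); cv2.imwrite('pics/w1.png',im)
print(s['clock'],s['position'],s['ee_rot'].tolist(),s['joints'])
np.savez('w1.npz',p=s['position'],q=s['ee_rot'])
cv2.imwrite('pics/w1b.png',cv2.resize(im,(800,600),interpolation=cv2.INTER_CUBIC))
E
```

```text
1.35 [ 541.9920755  -126.49803652  230.57461796] [-0.6230940081967609, 0.7821464154882083, 0.0008508131975844464, 0.00034322754077527166] [ 0.06093221  0.26959847 -0.16222509 -0.00196752 -1.1393888  -0.2855202 ]
```

View pics/w1b.png

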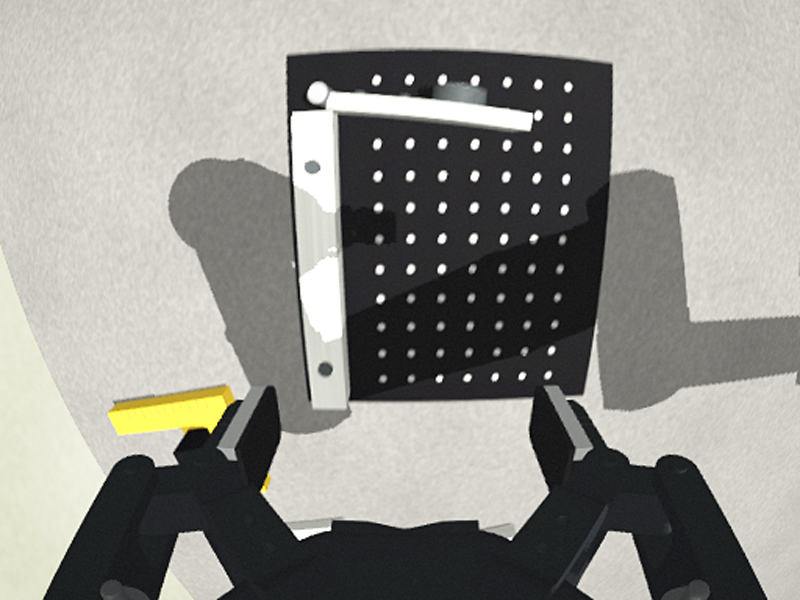

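The wrist view shows the whole board: rail along the left from (338,111) to (349,408), and the plate across the top from (325,108) to (532,130). Measuring.

```bash
python3 - <<'E'
from h import *
z=np.load('w1.npz');p,q=z['p'],z['q']
u=lambda c:(np.array(c)+.5)/1.5625-.5
a=lambda v:np.degrees(np.arctan2(v[1],v[0]))
B=[wz(u(c),12,p,q) for c in((287,55),(612,64),(584,395))]
for b in B: print('board',b.round(1))
print(np.linalg.norm(B[0]-B[1]),np.linalg.norm(B[2]-B[1]),a(B[0]-B[1])+180,a(B[2]-B[1]))
im=cv2.imread('pics/w1.png')
# rail inner top edge
n=wz(u((338,111)),40,p,q);f=wz(u((349,408)),40,p,q);m=wz(u((345,260)),12,p,q)
print('rail top inner',n.round(1),f.round(1),np.linalg.norm(f-n),a(f-n))
ol=wz(u((291,113)),40,p,q);print('rail width',np.linalg.norm(ol-n))
# plate front top edge (z 68)
e=wz(u((532,130)),68,p,q);s=wz(u((327,109)),68,p,q)
print('plate',s.round(1),e.round(1),np.linalg.norm(e-s),a(e-s))
# holes: fit grid
g=cv2.cvtColor(im,cv2.COLOR_BGR2GRAY)
E
```

```text
board [ 594.2 -299.    12. ]
board [ 342.4 -242.6   12. ]
board [405.6  48.5  12. ]
258.06899626610993 297.92160397456337 167.38511959052272 77.76206054577916
rail top inner [ 562.6 -241.1   40. ] [616.3  -9.2  40. ] 238.06628483390048 76.96741014930502
rail width 34.094690938583305
plate [ 565.9 -241.5   68. ] [ 438.1 -199.6   68. ] 134.48781273694055 161.84832946525032
```

Request:
{"op": "send_rows", "data": {
  "translation": [
    [-0.42,0.078,0.03],
    [-0.42,0.078,0.03],
    [-0.42,0.078,0.03],
    [-0.42,0.078,0.03],
    [-0.42,0.078,0.03],
    [-0.42,0.078,0.03],
    [-0.42,0.078,0.03],
    [-0.42,0.078,0.03],
    [-0.42,0.078,0.03],
    [-0.42,0.078,0.03],
    [-0.42,0.078,0.03]
  ],
  "yaw": [-14.3,-14.3,-14.3,-14.3,-14.3,-14.3,-14.3,-14.3,-14.3,-14.3,-14.3],
  "fingers": [0,0,0,0,0,0,0,0,0,0,0]
}}

```text
clock: 2.5
position: [560.0, 301.5, 200.3]
ee_rot: [0.716, -0.698, -0.001, 0.0]
contact_force: [-0.5, -0.5, 0.6]
gripper_width: 85.3
```

```bash
python3 - <<'E'
from h import *
s=read_state(); im=get_image('wrist'); cv2.imwrite('pics/w2.png',im)
print(s['clock'],s['position'],s['ee_rot'].tolist(),s['joints'])
np.savez('w2.npz',p=s['position'],q=s['ee_rot'])
cv2.imwrite('pics/w2b.png',cv2.resize(im,(800,600),interpolation=cv2.INTER_CUBIC))
E
```

```text
2.5 [560.02635887 301.47537198 200.28313137] [0.716384170436745, -0.697705640695865, -0.0007254023004950946, 0.00018187999215246966] [ 0.7471154   0.42530649 -0.0076349  -0.00157521 -1.13829336 -0.72003864]
```

View pics/w2b.png

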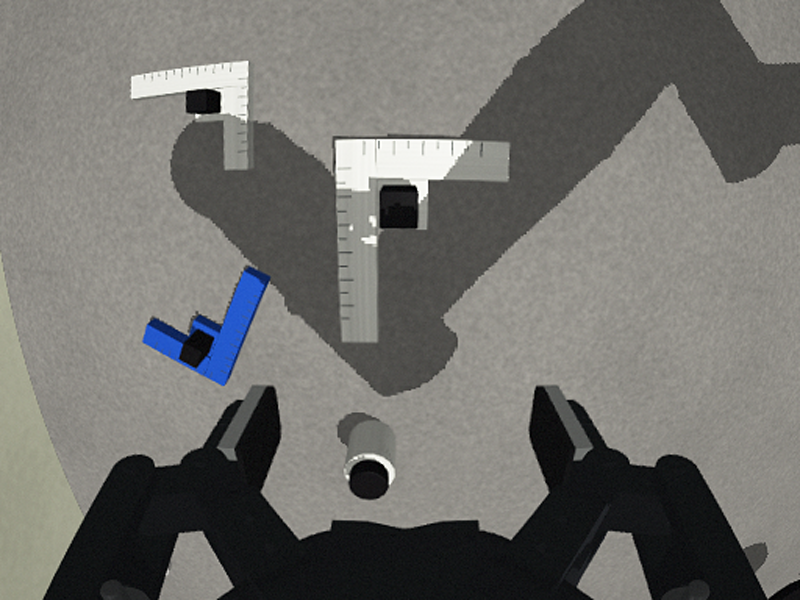

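```bash
python3 - <<'E'
from h import *
z=np.load('w2.npz');p,q=z['p'],z['q']
u=lambda c:(np.array(c)+.5)/1.5625-.5
a=lambda v:np.degrees(np.arctan2(v[1],v[0]))
f=lambda c,h:wz(u(c),h,p,q)
H=f((335,139),22);so=f((509,143),22);lo=f((342,342),22);li=f((378,342),22);si=f((509,181),22)
print(H,so,lo);print(np.linalg.norm(so-H),a(so-H),np.linalg.norm(lo-H),a(lo-H),np.linalg.norm(li-lo),a(li-lo))
g=[f(c,60) for c in((379,193),(416,193),(417,228),(381,228))]
print(np.array(g).round(1),np.mean(g,0)); 
g2=[f(c,60) for c in((380,187),(417,187),(417,228),(381,228))];print(np.mean(g2,0))
th=np.radians((a(lo-H)+a(so-H)%360-90)/2);print(np.degrees(th))
ex=np.array([np.cos(th),np.sin(th),0]);ey=np.array([-ex[1],ex[0],0])
P=H+44*ex+44*ey;print('grip from heel',P, 'yaxis tool',2*np.degrees(np.arctan2(q[1],q[0]))-90)
print('can',f((369,479),66))
im=cv2.imread('pics/w2.png');cv2.imwrite('pics/w2c.png',cv2.resize(im[80:160,205:335],None,fx=6,fy=6,interpolation=cv2.INTER_CUBIC))
E
```

```text
[608.81148693 216.00286086  22.        ] [489.47418915 214.71251859  22.        ] [605.23510372 366.16017185  22.        ]
119.34427352959544 -179.38050981226263 150.19989534019814 91.36438864367057 27.54875688578593 -178.16331944438033
[[576.1 249.2  60. ]
 [553.6 248.7  60. ]
 [552.3 270.4  60. ]
 [574.5 271.   60. ]] [564.14159331 259.82287894  60.        ]
[563.88089179 257.97117751  60.        ]
90.99193941570397
grip from heel [564.05636401 259.23455031  22.        ] yaxis tool -178.48646291217085
can [582.67096823 463.57725937  66.        ]
```

View pics/w2c.png

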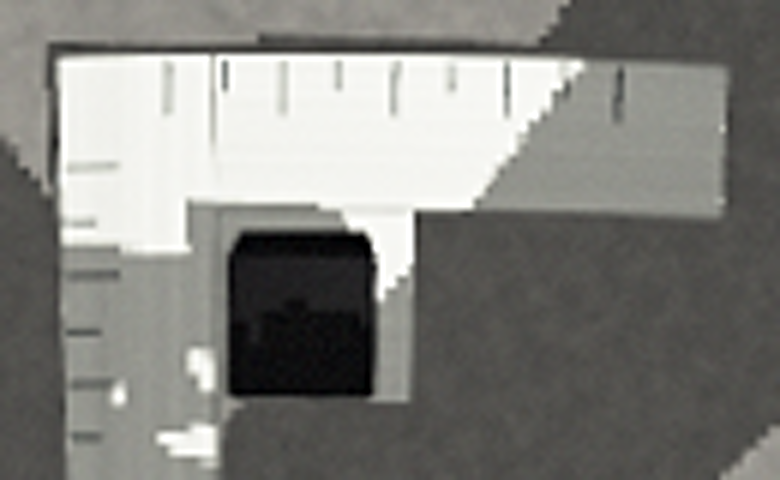

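Request:
{"op": "send_rows", "data": {
  "translation": [
    [0.042,-0.003,0.04],
    [0.042,-0.003,0.08],
    [0.042,-0.003,0.11],
    [0.042,-0.003,0.135],
    [0.042,-0.003,0.155],
    [0.042,-0.003,0.167],
    [0.042,-0.003,0.172],
    [0.042,-0.003,0.172],
    [0.042,-0.003,0.172],
    [0.042,-0.003,0.172]
  ],
  "yaw": [0,0,0,0,0,0,0,0,0,0],
  "fingers": [0,0,0,0,0,0,0,0,0,0]
}}

```text
clock: 3.55
position: [564.8, 259.4, 30.0]
ee_rot: [0.716, -0.698, -0.0, -0.001]
contact_force: [-0.2, 0.5, 0.1]
gripper_width: 85.1
```

```bash
python3 - <<'E'
from h import *
s=read_state(); im=get_image('wrist'); cv2.imwrite('pics/w3.png',cv2.resize(im,(800,600)))
print(s['clock'],s['position'],s['ee_rot'].tolist(),s['contact_force'])
E
```

```text
3.55 [564.78497482 259.37300657  29.96997004] [0.7160302796302612, -0.6980678757836389, -0.00045666543046242106, -0.0012926361486037077] [-0.2456471   0.5411006   0.07347613]
```

View pics/w3.png

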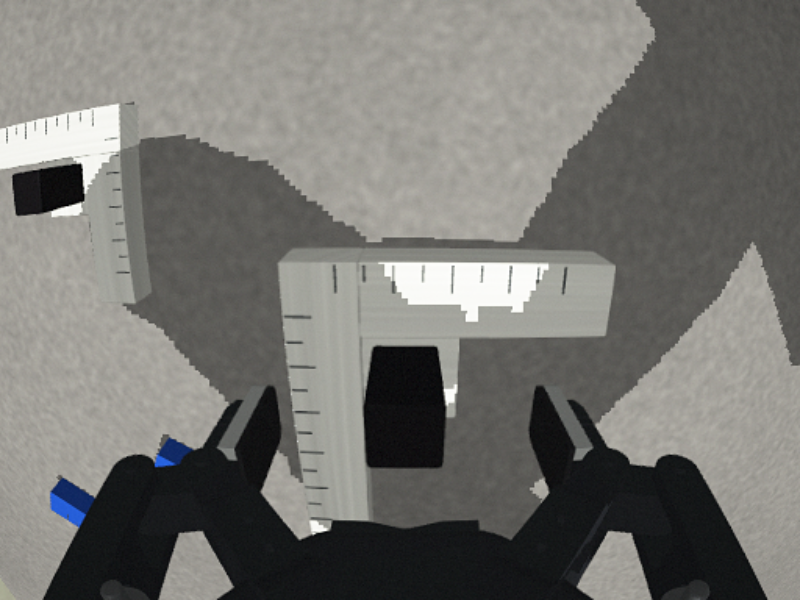

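The grip, about (405,405), sits centred between the open jaws. Closing.

Request:
{"op": "send_rows", "data": {
  "translation": [
    [0,0,0],
    [0,0,0],
    [0,0,0],
    [0,0,0],
    [0,0,0],
    [0,0,0],
    [0,0,0],
    [0,0,0],
    [0,0,0],
    [0,0,0],
    [0,0,0],
    [0,0,0]
  ],
  "yaw": [0,0,0,0,0,0,0,0,0,0,0,0],
  "fingers": [255,255,255,255,255,255,255,255,255,255,255,255]
}}

```text
clock: 4.8
position: [564.9, 259.6, 30.0]
ee_rot: [0.716, -0.698, -0.0, -0.001]
contact_force: [0.3, 0.7, 2.4]
gripper_width: 23.2
```

Request:
{"op": "send_rows", "data": {
  "translation": [
    [0,0,-0.02],
    [0,0,-0.05],
    [0,0,-0.09],
    [0,0,-0.13],
    [0,0,-0.16],
    [0,0,-0.16],
    [0,0,-0.16]
  ],
  "yaw": [0,0,0,0,0,0,0],
  "fingers": [255,255,255,255,255,255,255]
}}

```text
clock: 5.5
position: [563.1, 258.4, 188.1]
ee_rot: [0.716, -0.698, -0.002, 0.0]
contact_force: [-1.1, 0.3, -5.7]
gripper_width: 23.2
```

```bash
python3 - <<'E'
from h import *
s=read_state(); im=get_image('wrist'); cv2.imwrite('pics/w4.png',cv2.resize(im,(800,600),interpolation=cv2.INTER_CUBIC))
cv2.imwrite('pics/w4r.png',im)
np.savez('w4.npz',p=s['position'],q=s['ee_rot'])
print(s['clock'],s['position'],s['ee_rot'].tolist(),s['contact_force'],s['gripper_width'])
E
```

```text
5.5 [563.07209084 258.44460273 188.095238  ] [0.7157195857389888, -0.6983860546365139, -0.0015303271400833433, 0.00022666649242341342] [-1.09605111  0.25773425 -5.74583882] 23.18210227101896
```

View pics/w4.png

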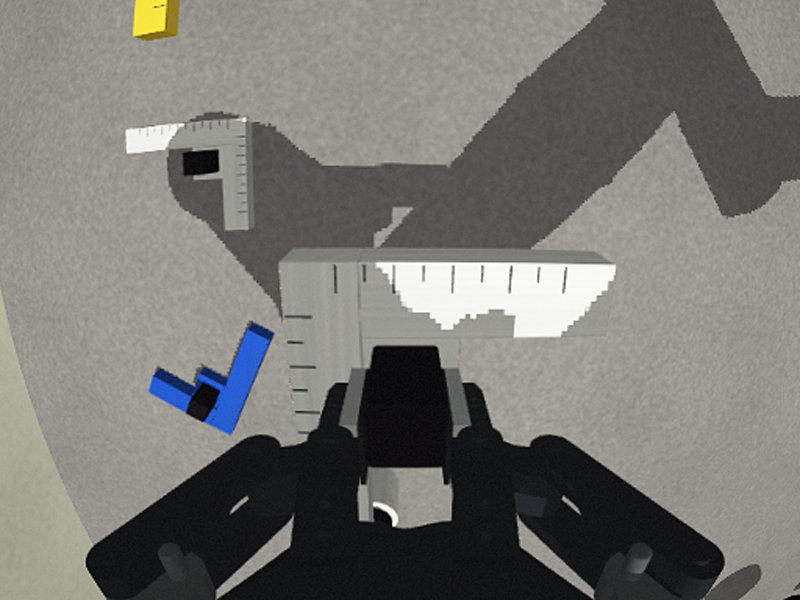

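Request:
{"op": "send_rows", "data": {
  "translation": [
    [0.425,0.048,0.0],
    [0.425,0.048,0.0],
    [0.425,0.048,0.0],
    [0.425,0.048,0.0],
    [0.425,0.048,0.0],
    [0.425,0.048,0.0],
    [0.425,0.048,0.0],
    [0.425,0.048,0.0],
    [0.425,0.048,0.0],
    [0.425,0.048,0.0],
    [0.425,0.048,0.0],
    [0.425,0.048,0.0]
  ],
  "yaw": [13.9,13.9,13.9,13.9,13.9,13.9,13.9,13.9,13.9,13.9,13.9,13.9],
  "fingers": [255,255,255,255,255,255,255,255,255,255,255,255]
}}

```text
clock: 6.75
position: [524.3, -167.2, 185.3]
ee_rot: [-0.626, 0.78, 0.003, -0.003]
contact_force: [0.8, -0.2, -4.2]
gripper_width: 23.2
```

```bash
cat >> h.py <<'E'
C=np.array([564,-242.]);YAW=77.5
def rep(s):
    q=s['ee_rot']; ya=(2*np.degrees(np.arctan2(q[1],q[0]))-90)%360
    th=np.radians(YAW);ex=np.array([np.cos(th),np.sin(th)]);ey=np.array([-ex[1],ex[0]])
    d=s['position'][:2]-C; f=s['contact_force'][:2]
    tilt=R.from_quat(q).as_matrix()[:,2]
    print('t',round(s['clock'],2),'pos',s['position'].round(1),'yaw',round(ya,2),'brd xy-44',(d@ex-44).round(1),(d@ey-44).round(1),'F brd',(f@ex).round(1),(f@ey).round(1),'Fz',s['contact_force'][2].round(1),'Tz',s['wrist_torque'].round(2),'w',round(s['gripper_width'],1),'tilt',tilt.round(4))
E
python3 - <<'E'
from h import *
s=read_state(); im=get_image('wrist'); rep(s)
cv2.imwrite('pics/w5.png',cv2.resize(im,(800,600),interpolation=cv2.INTER_CUBIC))
np.savez('w5.npz',p=s['position'],q=s['ee_rot'])
print(onz('scene',(148,150),0),onz('scene',(171,123),20),s['ee_rot'])
E
```

```text
t 6.75 pos [ 524.3 -167.2  185.3] yaw 167.53 brd xy-44 20.4 11.0 F brd -0.0 -0.8 Fz -4.2 Tz [ 0.08 -0.01  0.02] w 23.2 tilt [-7.8e-03  8.0e-04 -1.0e+00]
[ 5.62350815e+02 -5.12528515e+02 -1.13686838e-13] [ 406.10580518 -548.69571503   20.        ] [-0.62612458  0.77971315  0.00276088 -0.00279161]
```

View pics/w5.png

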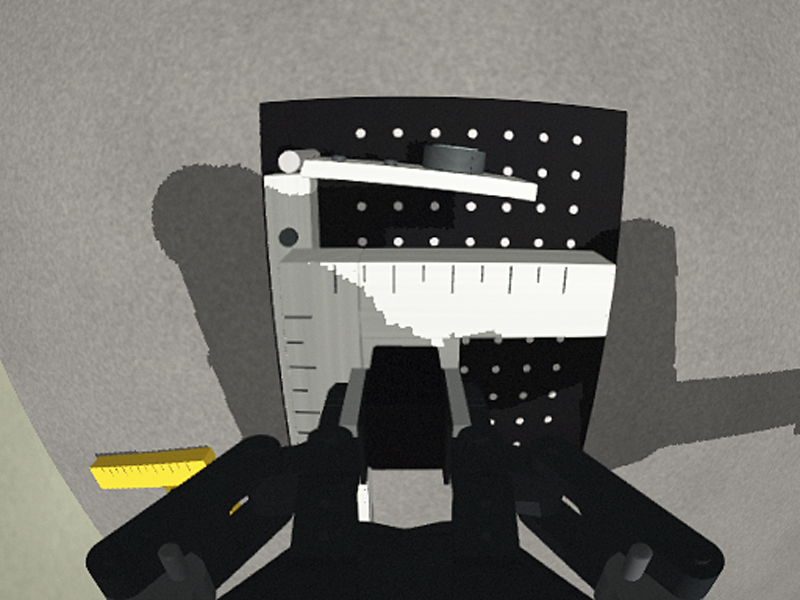

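The square is held level above the board, its heel at about (281,262). Rail and plate stay clear of it, and the bystanders are over 200 mm away. Checking the heel against the corner from this view.

```bash
python3 - <<'E'
from h import *
z=np.load('w5.npz');p,q=z['p'],z['q']
u=lambda c:(np.array(c)+.5)/1.5625-.5
f=lambda c,h:wz(u(c),h,p,q)
a=lambda v:np.degrees(np.arctan2(v[1],v[0]))
zt=p[2]-8
h=f((281,262),zt);so=f((615,264),zt);Rm=R.from_quat(q).as_matrix()
print('heel',h,'short dir',a(so-h),np.linalg.norm(so-h),'tool',Rm.T@(h-p))
B0=f((260,102),12);B1=f((627,111),12);print('board',B0,B1,a(B0-B1)%180,np.linalg.norm(B0-B1))
n=f((317,180),40);print('rail near',n)
s=f((303,177),68);e=f((536,200),68);print('plate',s,e,a(e-s),np.linalg.norm(e-s))
E
```

```text
heel [ 554.90373489 -219.47788368  177.30913147] short dir 167.31742540505684 118.09013413493786 tool [ 44.38003503 -41.2419064    7.71826722]
board [ 593.26826843 -301.21754485   12.        ] [ 341.00634156 -245.2816477    12.        ] 167.49766749799358 258.38905614706573
rail near [ 562.0693869  -238.64905799   40.        ]
plate [ 564.02875156 -243.2774456    68.        ] [ 437.24252427 -202.17988544   68.        ] 162.03997807023083 133.28074459663162
```

Request:
{"op": "send_rows", "data": {
  "translation": [
    [0,0,0.03],
    [0,0,0.06],
    [0,0,0.09],
    [0,0,0.11],
    [0,0,0.122],
    [0,0,0.13],
    [0,0,0.134],
    [0,0,0.134],
    [0,0,0.134]
  ],
  "yaw": [0,0,0,0,0,0,0,0,0],
  "fingers": [255,255,255,255,255,255,255,255,255]
}}

```text
clock: 7.7
position: [524.5, -166.9, 52.7]
ee_rot: [-0.627, 0.779, 0.002, -0.002]
contact_force: [0.4, 0.9, -3.3]
gripper_width: 23.3
```

```bash
python3 - <<'E'
from h import *
s=read_state(); im=get_image('wrist'); rep(s)
cv2.imwrite('pics/w6.png',cv2.resize(im,(800,600),interpolation=cv2.INTER_CUBIC))
E
```

```text
t 7.7 pos [ 524.5 -166.9   52.7] yaw 167.6 brd xy-44 20.8 10.8 F brd 1.0 -0.2 Fz -3.3 Tz [ 0.01  0.03 -0.07] w 23.3 tilt [-4.9e-03  4.0e-04 -1.0e+00]
```

View pics/w6.png

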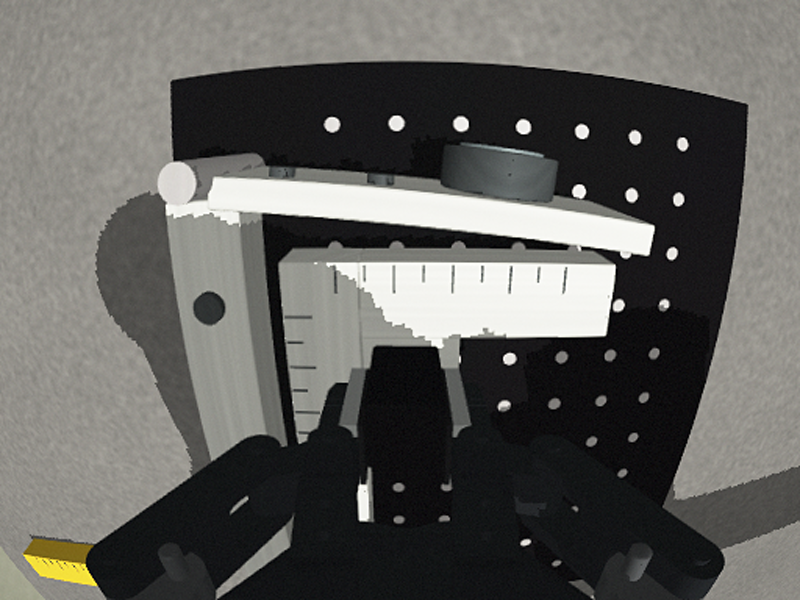

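The square's legs are inside the corner and clear of both faces: a dark gap shows along the rail at about (285,350) and along the plate at about (450,245). Lowering to the board.

Request:
{"op": "send_rows", "data": {
  "translation": [
    [0,0,0.004],
    [0,0,0.007],
    [0,0,0.009],
    [0,0,0.01],
    [0,0,0.011],
    [0,0,0.012],
    [0,0,0.012]
  ],
  "yaw": [0,0,0,0,0,0,0],
  "fingers": [255,255,255,255,255,255,255]
}}

```text
clock: 8.45
position: [525.7, -167.2, 42.1]
ee_rot: [-0.627, 0.779, 0.0, -0.001]
contact_force: [-1.5, 0.2, 4.0]
gripper_width: 23.4
```

```bash
python3 -c "
from h import *
rep(read_state())"
```

```text
t 8.45 pos [ 525.7 -167.2   42.1] yaw 167.63 brd xy-44 20.7 9.6 F brd -0.1 1.6 Fz 4.0 Tz [0.03 0.05 0.01] w 23.4 tilt [-1.7e-03 -2.0e-04 -1.0e+00]
```

Request:
{"op": "send_rows", "data": {
  "translation": [
    [0,-0.002,0.001],
    [0,-0.004,0.001],
    [0,-0.006,0.001],
    [0,-0.007,0.001],
    [0,-0.008,0.001],
    [0,-0.009,0.001],
    [0,-0.009,0.001]
  ],
  "yaw": [0,0,0,0,0,0,0],
  "fingers": [255,255,255,255,255,255,255]
}}

```text
clock: 9.15
position: [535.5, -169.3, 42.0]
ee_rot: [-0.627, 0.779, -0.0, -0.0]
contact_force: [-1.9, -0.1, 6.1]
gripper_width: 23.1
```

```bash
python3 -c "
from h import *
rep(read_state())"
```

```text
t 9.15 pos [ 535.5 -169.3   42. ] yaw 167.65 brd xy-44 20.8 -0.4 F brd -0.5 1.8 Fz 6.1 Tz [0.18 0.3  0.  ] w 23.1 tilt [ 2.e-04 -7.e-04 -1.e+00]
```

Request:
{"op": "send_rows", "data": {
  "translation": [
    [0,-0.001,0.0],
    [0,-0.0015,0.0],
    [0,-0.002,0.0],
    [0,-0.0025,0.0],
    [0,-0.003,0.0],
    [0,-0.003,0]
  ],
  "yaw": [0,0,0,0,0,0],
  "fingers": [255,255,255,255,255,255]
}}

```text
clock: 9.75
position: [538.4, -170.0, 42.0]
ee_rot: [-0.627, 0.779, -0.0, -0.0]
contact_force: [-1.1, 0.3, 2.4]
gripper_width: 23.2
```

```bash
python3 - <<'E'
from h import *
s=read_state(); im=get_image('wrist'); rep(s)
cv2.imwrite('pics/w7.png',cv2.resize(im,(800,600),interpolation=cv2.INTER_CUBIC))
E
```

```text
t 9.75 pos [ 538.4 -170.    42. ] yaw 167.66 brd xy-44 20.8 -3.4 F brd 0.1 1.1 Fz 2.4 Tz [0.24 0.23 0.11] w 23.2 tilt [ 0.e+00 -7.e-04 -1.e+00]
```

View pics/w7.png

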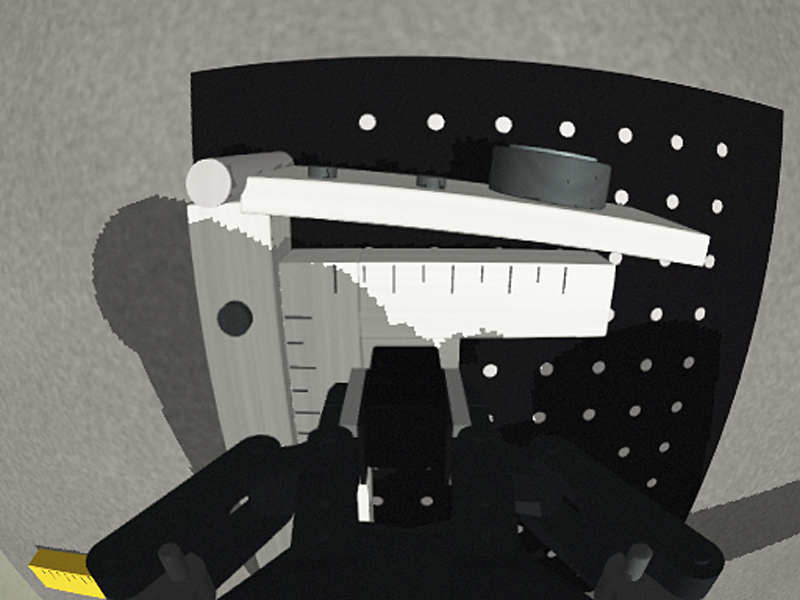

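The square's long leg is nearly on the rail (seam at about (285,300)), but no side force yet. Continuing.

Request:
{"op": "send_rows", "data": {
  "translation": [
    [0,-0.0005,0.0],
    [0,-0.001,0.0],
    [0,-0.0015,0.0],
    [0,-0.002,0.0],
    [0,-0.002,0.0]
  ],
  "yaw": [0,0,0,0,0],
  "fingers": [255,255,255,255,255]
}}

```text
clock: 10.3
position: [538.5, -170.0, 42.1]
ee_rot: [-0.627, 0.779, 0.001, -0.001]
contact_force: [-5.6, 3.3, 7.9]
gripper_width: 23.0
```

```bash
python3 -c "
from h import *
rep(read_state())"
```

```text
t 10.3 pos [ 538.5 -170.    42.1] yaw 167.66 brd xy-44 20.7 -3.5 F brd 2.0 6.2 Fz 7.9 Tz [0.98 1.34 0.1 ] w 23.0 tilt [-3.8e-03 -1.0e-04 -1.0e+00]
```

Request:
{"op": "send_rows", "data": {
  "translation": [
    [0.002,-0.0015,0.0],
    [0.004,-0.0015,0.0],
    [0.006,-0.0015,0.0],
    [0.008,-0.0015,0.0],
    [0.01,-0.0015,0.0],
    [0.012,-0.0015,0.0],
    [0.0135,-0.0015,0],
    [0.015,-0.0015,0],
    [0.016,-0.0015,0],
    [0.016,-0.0015,0]
  ],
  "yaw": [0,0,0,0,0,0,0,0,0,0],
  "fingers": [255,255,255,255,255,255,255,255,255,255]
}}

```text
clock: 11.3
position: [535.2, -185.0, 42.3]
ee_rot: [-0.627, 0.779, 0.002, -0.002]
contact_force: [-4.2, 5.8, 8.3]
gripper_width: 23.1
```

```bash
python3 - <<'E'
from h import *
s=read_state(); im=get_image('wrist'); rep(s)
cv2.imwrite('pics/w8.png',cv2.resize(im,(800,600),interpolation=cv2.INTER_CUBIC))
E
```

```text
t 11.3 pos [ 535.2 -185.    42.3] yaw 167.65 brd xy-44 5.4 -3.5 F brd 4.7 5.3 Fz 8.3 Tz [1.74 1.03 0.08] w 23.1 tilt [-0.0065  0.0012 -1.    ]
```

View pics/w8.png

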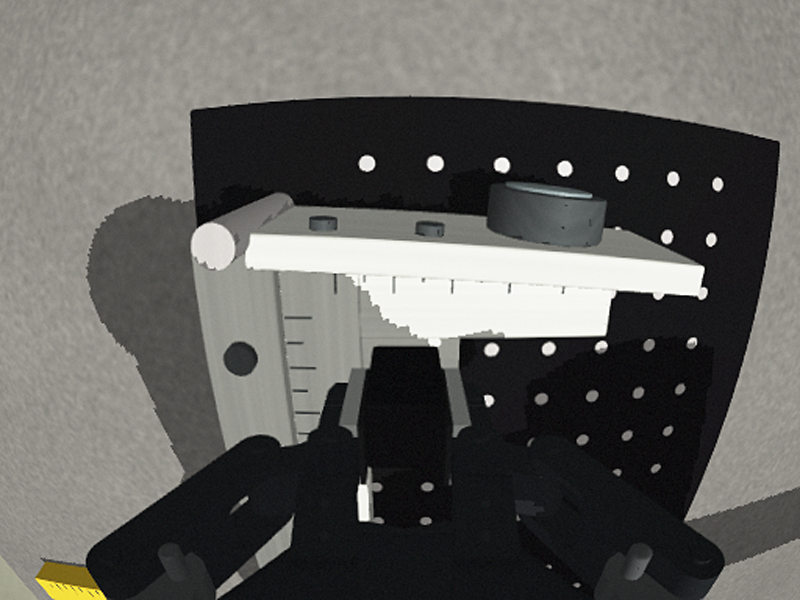

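The short leg now bears on the plate, which is swinging back (its front edge runs from (248,270) to (702,295), less skewed than before). Pushing on with the rail pressure kept.

Request:
{"op": "send_rows", "data": {
  "translation": [
    [0.001,-0.0015,0.001],
    [0.002,-0.0015,0.001],
    [0.003,-0.0015,0.001],
    [0.004,-0.0015,0.001],
    [0.005,-0.0015,0.001],
    [0.006,-0.0015,0.001],
    [0.006,-0.0015,0.001],
    [0.006,-0.0015,0.001]
  ],
  "yaw": [0,0,0,0,0,0,0,0],
  "fingers": [255,255,255,255,255,255,255,255]
}}

```text
clock: 12.15
position: [534.1, -189.9, 42.3]
ee_rot: [-0.627, 0.779, 0.004, -0.003]
contact_force: [-6.2, 8.1, 12.1]
gripper_width: 23.0
```

```bash
python3 - <<'E'
from h import *
s=read_state(); im=get_image('wrist'); rep(s)
cv2.imwrite('pics/w9.png',cv2.resize(im,(800,600),interpolation=cv2.INTER_CUBIC))
E
```

```text
t 12.15 pos [ 534.1 -189.9   42.3] yaw 167.67 brd xy-44 0.4 -3.5 F brd 6.5 7.8 Fz 12.1 Tz [2.27 1.47 0.11] w 23.0 tilt [-0.0088  0.0025 -1.    ]
```

View pics/w9.png

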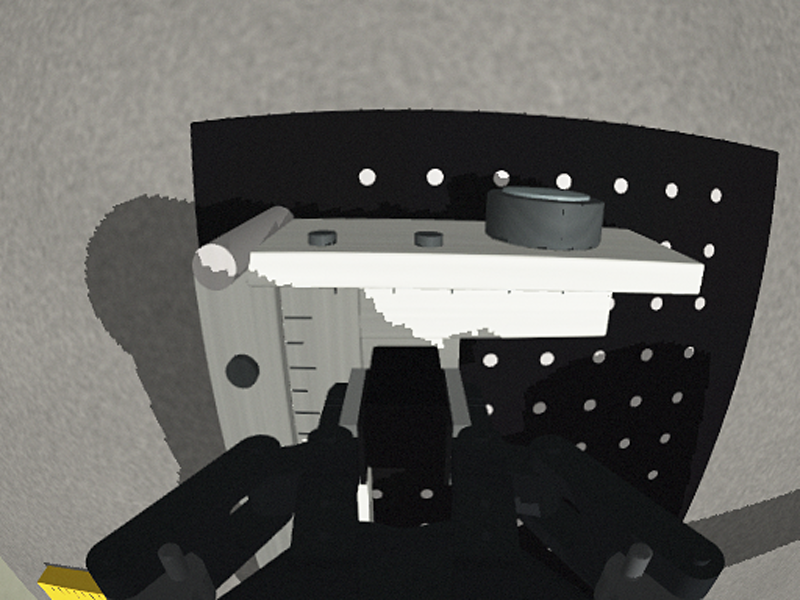

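Request:
{"op": "send_rows", "data": {
  "translation": [
    [0.0005,-0.001,0.002],
    [0.001,-0.001,0.003],
    [0.0015,-0.001,0.003],
    [0.002,-0.001,0.003],
    [0.0025,-0.001,0.003],
    [0.003,-0.001,0.003],
    [0.003,-0.001,0.003]
  ],
  "yaw": [0,0,0,0,0,0,0],
  "fingers": [255,255,255,255,255,255,255]
}}

```text
clock: 12.9
position: [533.8, -191.4, 42.2]
ee_rot: [-0.627, 0.779, 0.004, -0.002]
contact_force: [-10.4, 10.8, 22.5]
gripper_width: 23.2
```

```bash
python3 - <<'E'
from h import *
s=read_state(); im=get_image('wrist'); rep(s)
cv2.imwrite('pics/w10.png',cv2.resize(im,(800,600),interpolation=cv2.INTER_CUBIC))
E
```

```text
t 12.9 pos [ 533.8 -191.4   42.2] yaw 167.71 brd xy-44 -1.2 -3.5 F brd 8.3 12.4 Fz 22.5 Tz [ 3.21  2.07 -0.01] w 23.2 tilt [-0.0093  0.0038 -0.9999]
```

View pics/w10.png

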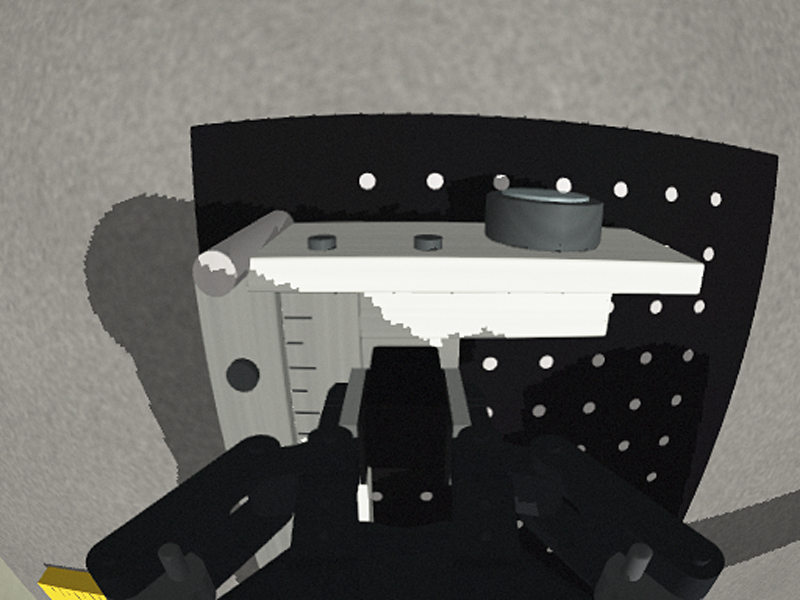

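Request:
{"op": "send_rows", "data": {
  "translation": [
    [0.001,-0.001,0.002],
    [0.002,-0.001,0.002],
    [0.003,-0.001,0.002],
    [0.004,-0.001,0.002],
    [0.004,-0.001,0.002],
    [0.004,-0.001,0.002]
  ],
  "yaw": [0,0,0,0,0,0],
  "fingers": [255,255,255,255,255,255]
}}

```text
clock: 13.55
position: [533.6, -192.1, 42.3]
ee_rot: [-0.628, 0.778, 0.006, -0.001]
contact_force: [-7.6, 19.7, 19.7]
gripper_width: 23.2
```

```bash
python3 - <<'E'
from h import *
s=read_state(); im=get_image('wrist'); rep(s)
cv2.imwrite('pics/w11r.png',im)
cv2.imwrite('pics/w11.png',cv2.resize(im[110:300,110:470],None,fx=2.2,fy=2.2,interpolation=cv2.INTER_CUBIC))
np.savez('w11.npz',p=s['position'],q=s['ee_rot'])
E
```

```text
t 13.55 pos [ 533.6 -192.1   42.3] yaw 167.77 brd xy-44 -1.9 -3.5 F brd 17.6 11.7 Fz 19.7 Tz [5.12 1.59 0.06] w 23.2 tilt [-0.0094  0.0069 -0.9999]
```

View pics/w11.png

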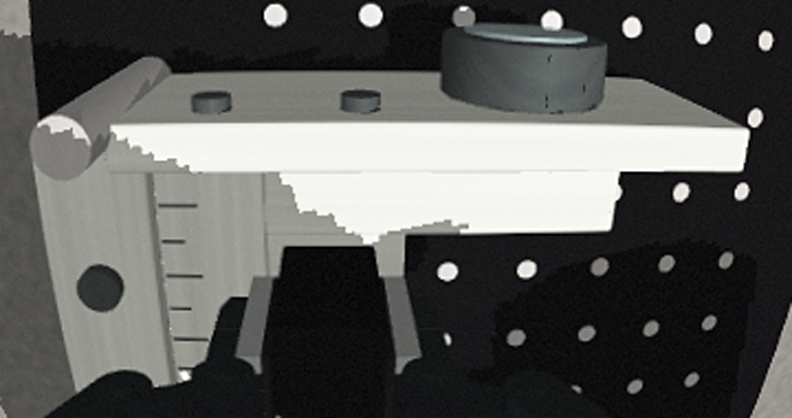

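Force along the rail rose from 8 to 18 N for only 0.7 mm of travel, so this is a hard stop: the heel is home. The tool has picked up about 0.7° of tilt, so I'll relax the side push, press down to level the square, then press in again.

Request:
{"op": "send_rows", "data": {
  "translation": [
    [0,0,0.003],
    [0,0,0.004],
    [0,0,0.004],
    [0,0,0.004],
    [0,0,0.004]
  ],
  "yaw": [0,0,0,0,0],
  "fingers": [255,255,255,255,255]
}}

```text
clock: 14.1
position: [533.7, -191.6, 42.2]
ee_rot: [-0.628, 0.778, 0.005, -0.001]
contact_force: [-10.3, 7.8, 25.5]
gripper_width: 22.8
```

```bash
python3 -c "
from h import *
rep(read_state())"
```

```text
t 14.1 pos [ 533.7 -191.6   42.2] yaw 167.81 brd xy-44 -1.4 -3.5 F brd 5.4 11.7 Fz 25.5 Tz [ 1.86  2.17 -0.17] w 22.8 tilt [-0.0082  0.0067 -0.9999]
```

Request:
{"op": "send_rows", "data": {
  "translation": [
    [0,0,0.004],
    [0,0,0.004],
    [0,0,0.004],
    [0,0,0.004],
    [0,0,0.004]
  ],
  "yaw": [0,0,0,0,0],
  "fingers": [255,255,255,255,255]
}}

```text
clock: 14.6
position: [533.7, -191.6, 42.1]
ee_rot: [-0.628, 0.778, 0.005, -0.001]
contact_force: [-10.6, 6.7, 26.1]
gripper_width: 23.1
```

```bash
python3 -c "
from h import *
rep(read_state())"
```

```text
t 14.6 pos [ 533.7 -191.6   42.1] yaw 167.83 brd xy-44 -1.3 -3.5 F brd 4.3 11.8 Fz 26.1 Tz [ 1.25  2.23 -0.14] w 23.1 tilt [-0.0071  0.0059 -1.    ]
```

Request:
{"op": "send_rows", "data": {
  "translation": [
    [0,0.0015,0.004],
    [0,0.0015,0.005],
    [0,0.0015,0.005],
    [0,0.0015,0.005],
    [0,0.0015,0.005]
  ],
  "yaw": [0,0,0,0,0],
  "fingers": [255,255,255,255,255]
}}

```text
clock: 15.1
position: [533.6, -191.5, 41.9]
ee_rot: [-0.629, 0.778, 0.003, 0.0]
contact_force: [-9.3, 5.0, 27.3]
gripper_width: 22.9
```

```bash
python3 -c "
from h import *
rep(read_state())"
```

```text
t 15.1 pos [ 533.6 -191.5   41.9] yaw 167.88 brd xy-44 -1.3 -3.4 F brd 2.8 10.2 Fz 27.3 Tz [ 1.1   2.04 -0.21] w 22.9 tilt [-0.0029  0.0043 -1.    ]
```

Request:
{"op": "send_rows", "data": {
  "translation": [
    [0,0.0015,0.005],
    [0,0.0015,0.005],
    [0,0.0015,0.005],
    [0,0.0015,0.005],
    [0,0.0015,0.005]
  ],
  "yaw": [0,0,0,0,0],
  "fingers": [255,255,255,255,255]
}}

```text
clock: 15.6
position: [533.6, -191.6, 42.0]
ee_rot: [-0.629, 0.778, 0.001, 0.001]
contact_force: [-7.9, 4.1, 29.3]
gripper_width: 23.2
```

```bash
python3 -c "
from h import *
rep(read_state())"
```

```text
t 15.6 pos [ 533.6 -191.6   42. ] yaw 167.92 brd xy-44 -1.3 -3.4 F brd 2.3 8.6 Fz 29.3 Tz [ 1.27  2.25 -0.31] w 23.2 tilt [ 0.0011  0.0027 -1.    ]
```

Level now, but the yaw has crept up by about 0.25° and the wrist moment agrees. Correcting that with the final press.

Request:
{"op": "send_rows", "data": {
  "translation": [
    [0.001,-0.001,0.002],
    [0.002,-0.001,0.002],
    [0.003,-0.0015,0.003],
    [0.003,-0.0015,0.003],
    [0.003,-0.0015,0.003]
  ],
  "yaw": [0.3,0.3,0.3,0.3,0.3],
  "fingers": [255,255,255,255,255]
}}

```text
clock: 16.1
position: [533.6, -191.9, 42.0]
ee_rot: [-0.627, 0.779, 0.002, 0.001]
contact_force: [-9.8, 17.7, 24.8]
gripper_width: 23.3
```

```bash
python3 - <<'E'
from h import *
s=read_state(); rep(s);im=get_image('wrist'); 
cv2.imwrite('pics/w12r.png',im)
cv2.imwrite('pics/w12.png',cv2.resize(im[110:300,110:470],None,fx=2.2,fy=2.2,interpolation=cv2.INTER_CUBIC))
np.savez('w12.npz',p=s['position'],q=s['ee_rot'])
b=get_image('side');cv2.imwrite('pics/s12.png',cv2.resize(b[135:230,225:335],None,fx=6,fy=6,interpolation=cv2.INTER_CUBIC))
E
```

```text
t 16.1 pos [ 533.6 -191.9   42. ] yaw 167.69 brd xy-44 -1.7 -3.5 F brd 15.2 13.4 Fz 24.8 Tz [4.73 2.54 0.05] w 23.3 tilt [-6.0e-04  5.1e-03 -1.0e+00]
```

View pics/w12.png

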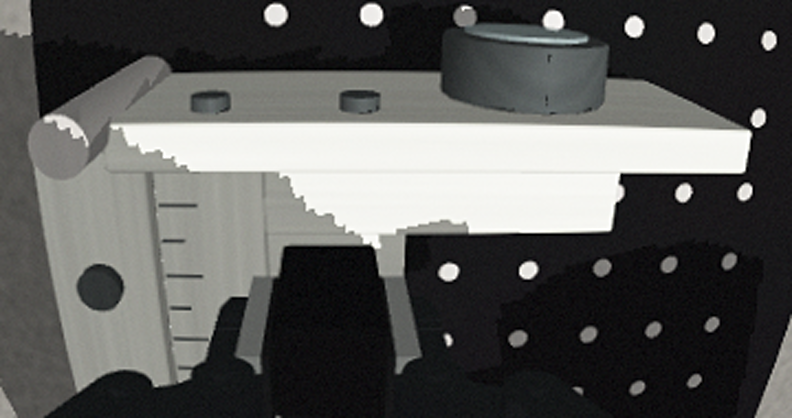

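View pics/s12.png

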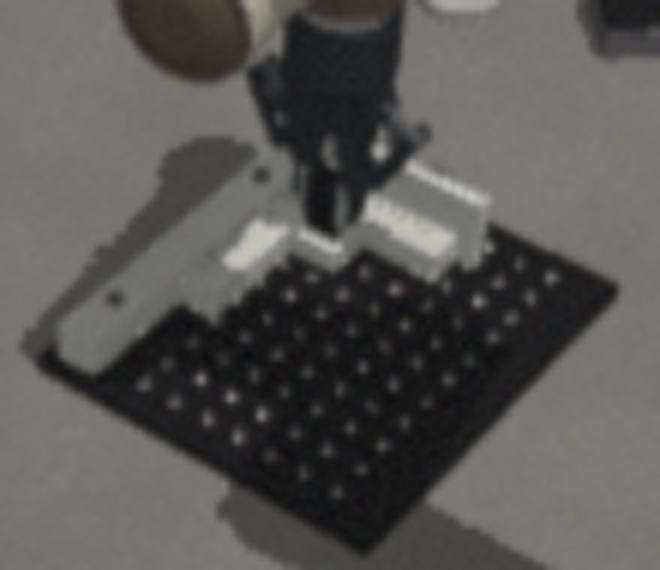

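Wrist view: no dark gap along the rail seam (crop x about 155) or under the plate's front edge (crop row about 172). The side view shows the square lying flat in the corner. Checking the plate angle numerically.

```bash
python3 - <<'E'
from h import *
z=np.load('w12.npz');p,q=z['p'],z['q']
u=lambda c:(np.array(c)+.5)/2.2-.5+[110,110]
f=lambda c,h:wz(u(c),h,p,q)
a=lambda v:np.degrees(np.arctan2(v[1],v[0]))
s=f((107,171),68);e=f((747,173),68);print('plate',s,e,a(e-s),np.linalg.norm(e-s))
s=f((410,235),34);e=f((612,231),34);print('short inner',a(e-s))
n=f((152,173),40);m=f((172,362),40);print('rail',n,a(m-n),'sq rail-edge z34',f((152,173),34))
rep(read_state())
E
```

```text
plate [ 565.12458654 -244.53240115   68.        ] [ 433.82781492 -215.41110355   68.        ] 167.4943832078001 134.48751694045868
short inner 167.80353542584083
rail [ 566.20260426 -234.50309251   40.        ] 77.04322152944953 sq rail-edge z34 [ 568.34191852 -232.86570927   34.        ]
t 16.2 pos [ 533.6 -191.9   42. ] yaw 167.7 brd xy-44 -1.7 -3.5 F brd 15.4 13.2 Fz 25.4 Tz [ 4.7   2.53 -0.  ] w 23.4 tilt [-5.e-04  5.e-03 -1.e+00]
```

```bash
python3 -c "
from h import *
print(job_done()); rep(read_state())"
```

```text
the job is handed in; nothing more can be done
None
the job is handed in; nothing more can be done
```

The larger metal square is seated in the corner, still held in the gripper and pressed against both rail and plate. I handed the job in at about 16.2 s on the robot's clock. I picked it up by its grip, lowered it onto the breadboard, slid it against the rail and pushed along the rail until it stopped hard at the plate.

**Last checks before handing in:**
- **Press:** about 13 N against the rail, 15 N towards the plate and 25 N down. The turning moment about the vertical was close to zero, and two readings 0.1 s apart agreed.
- **Angles:** the plate measured 167.5° against 167.5° for the board's true direction. The short leg measured 167.8° and the tool 167.7°.
- **Flush and flat:** no gap showed along the rail or plate in the wrist view, though the plate's top edge hides its lower seam from that camera. The tool height matched the square lying flat on the board.

**Small disagreements:**
- The square stopped about 2–3.5 mm from where the camera-estimated corner put it, so I went by the contact forces.
- The rail's edge measured about 77.0° in the images, against 77.5° from the board and plate.
- While pushing, the tool built up about 0.7° of tilt and 0.25° of yaw. I corrected both before the final press, leaving about 0.3° of tilt.

The look-alikes and bystanders were not touched.

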